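# Zero a hand grinder by feel and set it eight clicks open

## Robot

A 6-joint arm with a two-finger parallel gripper is mounted at the origin on the work surface; the furniture and walls round the work are solid. World frame = base frame: x ahead of the robot, y to its left, z up, the work surface at z = 0. Lengths are in m, angles in degrees, forces in N, time in s.
With the tool pointing down it reaches from about 0.35 to 0.875 m from the base axis. Payload 4.2 kg.
Tool frame: the origin (TCP) lies on the centre line of the jaws, within the pads' length; the fingertips stand 11 mm ahead of it and the grasp point (between the pads) lies 8 mm behind it; z points along the fingers, y is the line along which they close (so a half turn about z gives the same grasp; the last joint's range is limited). The gripper opens to 87 mm and grips with 3 to 60 N. Pads are 19 mm wide; open, the fingers measure 117 mm over their backs; the gripper's body (75 mm by 190 mm) begins 51 mm behind the grasp point.
Start: joints at [-54.97, 22.042, 0.453, 0, -68.411, -14.817], TCP at [0.216, -0.586, 0.234] pointing down, gripper open.
Joint ranges: [-179.83, 179.83], [-69.29, 118.12], [-61.27, 80.66], [-181.25, 117.63], [-171.15, -9.14], [-177.46, 177.46]. Speed limits (degrees/s): [159.86, 159.86, 180, 180, 180, 180].

## Interface

Orientations are given as a 3x3 rotation matrix whose columns are the frame's x, y, z axes.
In Python, from station import r gives the robot as it stands.
- The arm moves only by the tool servo_tool, never from a script. Its argument "commands" is a list that holds one entry, the list of rows, each a list of 7 numbers: the closure, from 0 (fully open) to 1 (shut), then the shift along the tool's x, y, z in mm, then the turn, a rotation vector about the tool's x, y, z in rad. In form: [[[claw, x, y, z, ax, ay, az], ...]]. A call has exactly 5 rows; each row is the pose to reach, as a shift and turn from the pose commanded when the call began, along the tool's axes at that moment; what a row does not reach only later rows make up. A row lasts 1/10 s, in which the tool goes at most 50 mm and 8.59 degrees, less where a joint would pass 70% of its speed; a pose out of reach is approached as far as the arm can. A call with a gripper value outside its range is refused whole. The fingers move at their own pace and stop on an object; the grip force is fixed at half the most. Time passes only in rows, so rows that repeat a pose let the fingers close, or fill a call up. It gives the time, the measured TCP pose, the force, the opening and the grip force at its end, in the units of the state.
- r.sense(): the state, without advancing time (a new reading comes with each control period).
- r.capture(name): name is "scene" or "top" or "wrist"; returns a dict with "pixels" (480x640x3 uint8, red, green, blue), "camera_matrix" (3x3 intrinsics, pixels), "R" (3x3) and "t" (3): a world point X has camera coordinates R X + t. Camera axes: x right, y down, z forward; pixel columns grow to the right and rows downward; lengths in m; the calibration is good to about 2 mm. The wrist camera is an equidistant fisheye: a pixel r from the principal point sees the ray r / f radians off the axis. A picture is of the moment at which its call begins. There is no depth.
- r.finish_job(): hands the job in; it is judged then, once.
The state is a dict: "time_s": time; "joints": joint angles; "joint_velocities": joint speeds; "effort": joint torques, N m; "tcp_pos": TCP position; "ee_rot": TCP orientation; "wrist_force": force on the tool from outside, world axes, zero at the start; "moment": the same for the moment, N m; "gripper_width": opening from 0.0 (shut) to 1.0 (fully open); "gripper_force": force on a finger pad.
Only numpy, scipy, OpenCV 4.12 (cv2) and the standard library are available. Lean on these libraries where they do the work, as an engineer would, in place of code of your own. Each camera call takes 0.05 s, during which the arm holds its last target. There are 200 camera calls.

## Task

The hand grinder has been cleaned and stands upside down in its block: find its zero again by turning the click dial clockwise (from above) until the burrs touch and the dial comes up firm, stopping there without forcing it. From that zero count eight clicks back, counter-clockwise, and leave the dial there. Then put the catch cup back over the dial, mouth down, fully home on the grinder's shoulder, and leave the other things where they are.

Things in the scene. Friction and masses are not known exactly. Their poses are not given: they have to be found in the camera images.
- dial_mid (a point): Centre of the click dial, on its axis half-way up, 159 mm above the table. Knurled aluminium drum, 40 mm across, 26 mm high, on top of the upturned grinder. z up; x points to the black index line, so its yaw is the dial's angle. Counter-clockwise from above opens, clockwise closes the burrs. It rests only in notches, 15 degrees apart (24 a turn); a click takes about 0.15 N m (for an instant 0.4).
- dial_index (a point): Rim end of the black index line on the dial's top, 20 mm from the axis, turning with it. Where zero lies differs each time and nothing outside shows it; at the start the dial stands 3 to 6 notches counter-clockwise of it, and it opens to 16. The wanted setting is the eighth notch (120 degrees) counter-clockwise from the zero notch.
- burr_gap (a joint): Gap of the burrs in m: 0 in the zero notch, +0.01 mm a notch counter-clockwise (wanted: 0.08 mm); far below any reading's error. Zero is the last notch clockwise. Past it no more clicks: resistance grows steadily, 0.05 N m a degree, and the dial springs back to the zero notch when let go. It must be felt (3 degrees past or more), but 15 degrees (0.7 N m) past ruins the burrs.
- collar_top (a point): Centre of the flat top of the grinder's collar, on the dial's axis, 142 mm above the table; the dial's underside is 4 mm above it. Fingers that hold the drum must stay above this. The collar is 50 mm across and 12 mm tall, chamfered; the catch cup fits over it.
- shoulder (a point): Centre of the grinder's flat shoulder, 62 mm across, 130 mm above the table, at the collar's foot: the cup's rim rests here. Below is a dark steel barrel, 54 mm thick with a rubber grip, fixed in a wooden block 100 x 100 x 45 mm that stands fast. x and y run along the block's sides.
- catch_cup_mid (a point): Centre (half-way up) of the catch cup: loose, round, aluminium, 59 mm across, 58 mm high, 90 g, standing mouth down on the table, closed on top; z up. Inside 53 mm across and 54 mm deep, so it goes over the dial and fits the collar with 1.5 mm all round. Home, its rim is on the shoulder, its centre on the dial's axis level with dial_mid (159 mm), its top at 188 mm.
- mill_brush: Bystander: wooden burr brush, 31 x 169 x 32 mm, lying on the table along its y axis; origin under its middle.
- tin_b: Bystander: round sample tin, 64 mm across, 58 mm high; origin at the centre of its underside.
- tin_d: Bystander: round sample tin, 62 mm across, 50 mm high; origin at the centre of its underside.
Things that resemble listed ones, but are neither listed nor needed, are in the scene too. What is shaped like the part that bears catch_cup_mid but green, red or yellow is not meant.

How it is judged:
By the outcome, as a careful person would: the job done as asked, in the order asked, and still so for the second after the job is handed in, with the robot touching nothing.
It also fails if it takes over 64 s, if anything falls off the work surface, if the arm or the gripper's body presses on something with over 40 N, if the wrist force passes 120 N, or if a joint passes its speed limit or range.

## Working session

There is one attempt and no reset: what is moved stays moved. The work goes in short steps, Python scripts to look and compute and a tool call to move; the robot and the scene stay as the last step left them, time stands still between calls to the robot, and variables do not carry over. Pictures are saved under pics/ and viewed, at most 11 in all, crops included, and the job is handed in when it is done.

Besides the shell and the picture viewer there is one more tool, called as a command line: name --argument value ..., lists and objects as JSON in quotes. servo_tool: Moves the arm, as the interface text tells. Its arguments: {"type":"object","properties":{"commands":{"type":"array","items":{"type":"array","items":{"type":"array","items":{"type":"number"}}}}},"required":["commands"]}

```bash
mkdir -p pics
cat > h.py <<'E'
import numpy as np,cv2
from station import r
def cap(n,f=None):
    c=r.capture(n)
    if f: cv2.imwrite('pics/'+f,c['pixels'][:,:,::-1])
    return c
def ray(c,u,v):
    K=np.array(c['camera_matrix']);R=np.array(c['R']);t=np.array(c['t'])
    d=R.T@np.array([(u-K[0,2])/K[0,0],(v-K[1,2])/K[1,1],1]);return -R.T@t,d
def onz(c,u,v,z):
    o,d=ray(c,u,v);return o+d*(z-o[2])/d[2]
def proj(c,X):
    p=np.array(c['R'])@X+np.array(c['t']);q=np.array(c['camera_matrix'])@p;return q[:2]/q[2]
E
python3 - <<'E'
from h import *
s=r.sense();print(s)
a=cap('scene','s1.png');b=cap('top','t1.png')
for c in(a,b):print(np.array(c['camera_matrix']).tolist(),np.array(c['R']).round(3).tolist(),(-np.array(c['R']).T@np.array(c['t'])).round(3))
E
```

```text
{'time_s': 0.0, 'joints': array([-5.49710740e+01,  2.20897615e+01,  3.79816325e-01, -2.94238167e-02,
       -6.84108856e+01, -1.48161521e+01]), 'joint_velocities': array([-0.02680431, -0.03475591, -0.03894129, -0.0604548 , -0.00320166,
       -0.11888319]), 'effort': array([-8.42794498e-05, -3.90663671e+01,  1.87403852e+01,  4.21976656e+00,
        1.09728935e-02, -1.73680305e-04]), 'tcp_pos': array([ 0.21575791, -0.58595963,  0.23246923]), 'ee_rot': array([[-9.38481427e-01, -3.45328740e-01, -8.19438397e-04],
       [-3.45329704e-01,  9.38479297e-01,  2.00094609e-03],
       [ 7.80417790e-05,  2.16082716e-03, -9.99997662e-01]]), 'wrist_force': array([ 0.49546961,  0.64731759, -0.11661302]), 'moment': array([-0.00576379,  0.00823775,  0.00760539]), 'gripper_force': 0.0, 'gripper_width': 0.9946304026670814}
[[539.7654275501852, 0.0, 325.6340556355148], [0.0, 539.7654275501852, 225.05992097752647], [0.0, 0.0, 1.0]] [[0.86, -0.51, 0.021], [-0.292, -0.525, -0.8], [0.418, 0.682, -0.6]] [ 0.052 -1.061  0.695]
[[593.4345881648713, 0.0, 309.6889739579845], [0.0, 593.4345881648713, 246.27163723847198], [0.0, 0.0, 1.0]] [[-0.006, -1.0, 0.014], [-0.989, 0.004, -0.151], [0.151, -0.015, -0.988]] [ 0.258 -0.416  1.218]
```

View pics/s1.png

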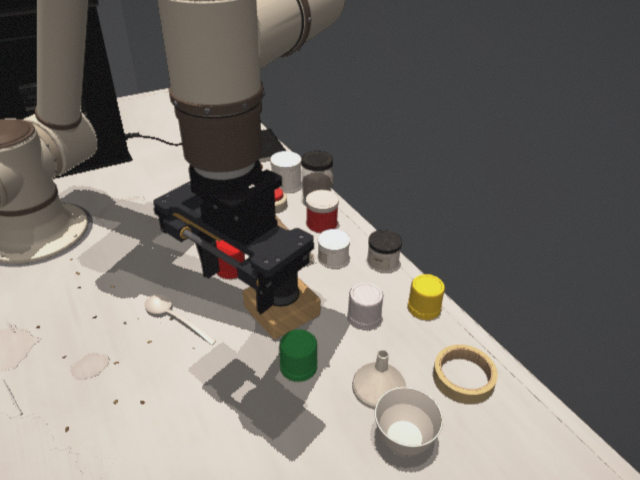

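View pics/t1.png

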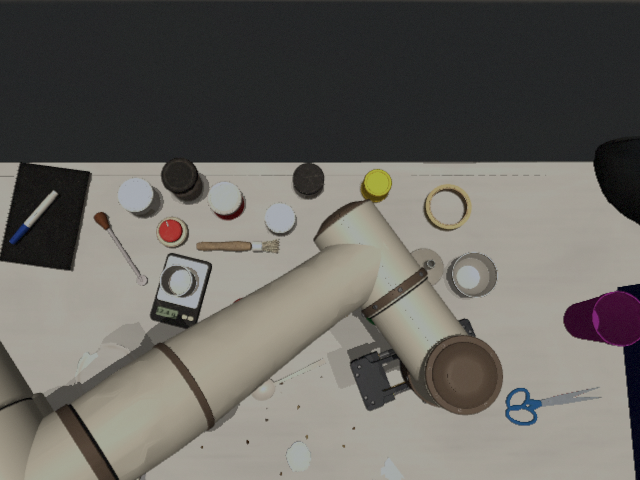

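The scene view shows the wooden block with the grinder at about (283,305), mostly hidden by the gripper. The cup candidates are the plain grey one at (366,305), and white ones at (334,248) and (286,172). The green (298,355), yellow (427,297) and red (230,260) ones are decoys. I'll raise the arm and move it back to clear the view.

servo_tool --commands '[[[0, 0, 0, -50, 0, 0, 0], [0, 0, 0, -100, 0, 0, 0], [0, 30, -30, -140, 0, 0, 0], [0, 60, -70, -140, 0, 0, 0], [0, 90, -100, -140, 0, 0, 0]]]'

```text
time_s: 0.6
tcp_pos: [0.1663, -0.7126, 0.3763]
ee_rot: [[-0.938, -0.347, 0.002], [-0.347, 0.938, -0.004], [-0.001, -0.005, -1.0]]
wrist_force: [1.6, -0.2, 0.2]
gripper_width: 0.997
gripper_force: 0.0
```

Run:
```python
from h import *
s=r.sense();print(s['time_s'],s['tcp_pos'],s['ee_rot'].round(3).tolist())
a=cap('scene','s2.png');b=cap('top','t2.png');w=cap('wrist','w2.png')
print(np.array(w['camera_matrix']).tolist(),np.array(w['R']).round(3).tolist(),(-np.array(w['R']).T@np.array(w['t'])).round(3))
cv2.imwrite('pics/c2.png',np.hstack([cv2.resize(a['pixels'][130:430,200:500,::-1],(400,400)),cv2.resize(w['pixels'][:,:,::-1],(400,300)).copy() if 0 else cv2.copyMakeBorder(cv2.resize(w['pixels'][:,:,::-1],(400,300)),0,100,0,0,cv2.BORDER_CONSTANT)]))
```

```text
0.6 [ 0.16634903 -0.7126284   0.37629853] [[-0.938, -0.347, 0.002], [-0.347, 0.938, -0.004], [-0.001, -0.005, -1.0]]
[[371.64829954431775, 0.0, 306.1412483561145], [0.0, 371.64829954431775, 245.36642206065434], [0.0, 0.0, 1.0]] [[-0.341, 0.94, 0.008], [0.902, 0.325, 0.284], [0.265, 0.104, -0.959]] [ 0.09  -0.743  0.517]
```

View pics/c2.png

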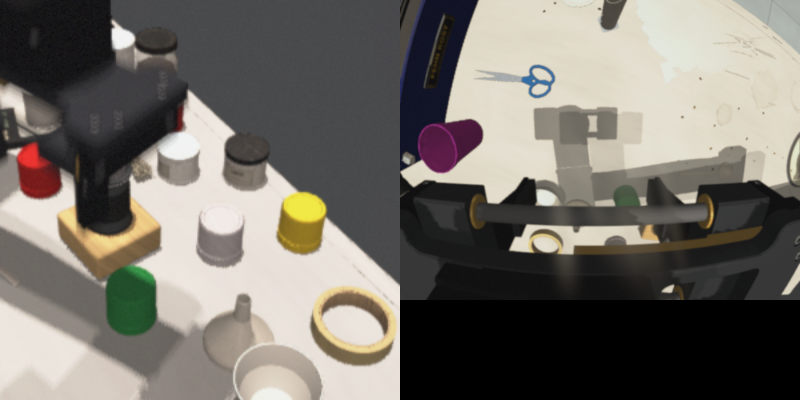

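The crop shows the block at (108,235) with the barrel above it, its dial hidden behind the gripper. The grey cup is at (221,235), which is scene pixel (366,306). It has the same shape as the green, yellow and red ones. Next I'll check the top view.

View pics/t2.png

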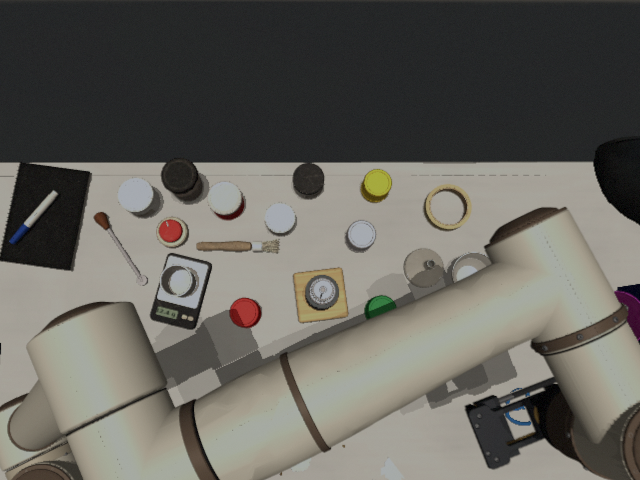

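The top view is clear. The dial is at (322,292) on the block. The candidates are grey (361,235) and white (280,219), (137,196) and (225,200). The one at (361,235) fits: small, grey, closed top, same shape as the coloured decoys. I'll confirm it in a crop and measure.

Run:
```python
from h import *
b=cap('top');im=b['pixels'][:,:,::-1].copy();a=cap('scene')
c1=cv2.resize(im[267:317,297:347],(400,400),interpolation=cv2.INTER_CUBIC)
c2=cv2.resize(im[195:265,255:395],(400,200),interpolation=cv2.INTER_CUBIC)
c3=cv2.resize(a['pixels'][225:335,310:450,::-1],(400,314),interpolation=cv2.INTER_CUBIC)[:200+114]
R=np.vstack([c2,c3]);c1=cv2.copyMakeBorder(c1,0,R.shape[0]-400,0,0,cv2.BORDER_CONSTANT)
cv2.imwrite('pics/c3.png',np.hstack([c1,R]))
for n,u,v,z in(('dial',322,292,.172),('cup',361,235,.058),('white',280,219,.055),('block',321,296,.045)):print(n,onz(b,u,v,z).round(4))
X=onz(b,361,235,.058);print('cup in scene',proj(a,X), 'px/mm', 593/1.05/1000)
```

```text
dial [ 0.3356 -0.4528  0.172 ]
cup [ 0.4568 -0.5353  0.058 ]
white [ 0.4904 -0.3744  0.055 ]
block [ 0.3371 -0.4552  0.045 ]
cup in scene [365.09939685 293.33265924] px/mm 0.5647619047619047
```

View pics/c3.png

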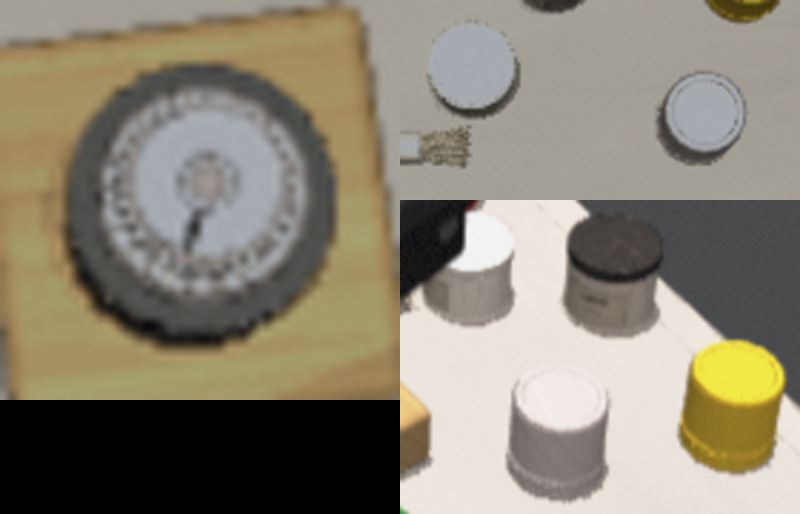

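The crop confirms it. The cup at (361,235) has the same ridged shape as the yellow decoy but is plain aluminium, while the other white one is a wider, smooth tin. On the dial, the hub is at about (323,290) and the index end at about (320.4,298.3), so the yaw is roughly 163°. I'll refine the dial axis and cup centre.

Run:
```python
from h import *
b=cap('top');a=cap('scene')
h=onz(b,323,289.9,.172);i=onz(b,320.4,298.25,.172);s=onz(b,322,292.5,.130)
print('hub',h,'idx',i,np.degrees(np.arctan2(*(i-h)[1::-1])),'len',np.linalg.norm(i-h),'shoulder',s)
# cup top disc: grey circle near (361,235)
# crop circle centre (705,113): /2.857
u,v=255+(705-400)/400*140,195+113/200*70;print(u,v,onz(b,u,v,.058))
u,v=310+(560-400)/400*140,225+(395-200)/314*110
p,d=ray(a,u,v);print('scene cup top',onz(a,u,v,.058))
# base bottom-most? 
s=r.sense();R=s['ee_rot'];t=np.array([*h[:2],.26]);print('tool delta mm',(R.T@(t-s['tcp_pos'])*1000).round(1))
```

```text
hub [ 0.33929447 -0.45458084  0.172     ] idx [ 0.32461576 -0.44985842  0.172     ] 162.16604397657497 len 0.01541966219778593 shoulder [ 0.33780103 -0.45423971  0.13      ]
361.75 234.55 [ 0.45771271 -0.53682782  0.058     ]
scene cup top [ 0.45816578 -0.53602534  0.058     ]
tool delta mm [-250.8  180.4  114.4]
```

servo_tool --commands '[[[0, -30, 20, 10, 0, 0, 0], [0, -60, 45, 20, 0, 0, 0], [0, -95, 70, 35, 0, 0, 0], [0, -130, 95, 50, 0, 0, 0], [0, -165, 120, 70, 0, 0, 0]]]'

```text
time_s: 1.45
tcp_pos: [0.2805, -0.5393, 0.3057]
ee_rot: [[-0.938, -0.347, 0.003], [-0.347, 0.938, -0.004], [-0.001, -0.005, -1.0]]
wrist_force: [0.4, -0.7, -0.1]
gripper_width: 0.998
gripper_force: 0.0
```

servo_tool --commands '[[[0, -30, 20, 15, 0, 0, 0], [0, -55, 40, 30, 0, 0, 0], [0, -75, 53, 42, 0, 0, 0], [0, -84.5, 60.5, 45, 0, 0, 0], [0, -84.5, 60.5, 45, 0, 0, 0]]]'

```text
time_s: 1.95
tcp_pos: [0.3384, -0.4543, 0.2598]
ee_rot: [[-0.937, -0.349, 0.001], [-0.349, 0.937, -0.001], [-0.001, -0.001, -1.0]]
wrist_force: [0.3, 0.6, 0.1]
gripper_width: 0.995
gripper_force: 0.0
```

```bash
cat >> h.py <<'E'
def wray(c,u,v):
    K=np.array(c['camera_matrix']);R=np.array(c['R']);t=np.array(c['t'])
    x,y=(u-K[0,2])/K[0,0],(v-K[1,2])/K[1,1];th=np.hypot(x,y)
    d=R.T@np.array([np.sin(th)*x/th,np.sin(th)*y/th,np.cos(th)]);return -R.T@t,d
def wonz(c,u,v,z):
    o,d=wray(c,u,v);return o+d*(z-o[2])/d[2]
E
python3 - <<'E'
from h import *
s=r.sense();print(s['time_s'],s['tcp_pos'],s['joints'].round(1),s['ee_rot'].round(4).tolist(),s['wrist_force'],s['moment'])
w=cap('wrist');im=w['pixels'][:,:,::-1]
cv2.imwrite('pics/w4.png',cv2.resize(im[230:430,170:470],(750,500),interpolation=cv2.INTER_CUBIC))
E
```

```text
1.95 [ 0.33842782 -0.45428561  0.25977707] [-36.9  15.3  -5.6   0.  -69.  -32.7] [[-0.9373, -0.3486, 0.0011], [-0.3486, 0.9373, -0.0011], [-0.0007, -0.0014, -1.0]] [0.347139   0.55511879 0.05474631] [-0.03061708 -0.02020707  0.01477004]
```

View pics/w4.png

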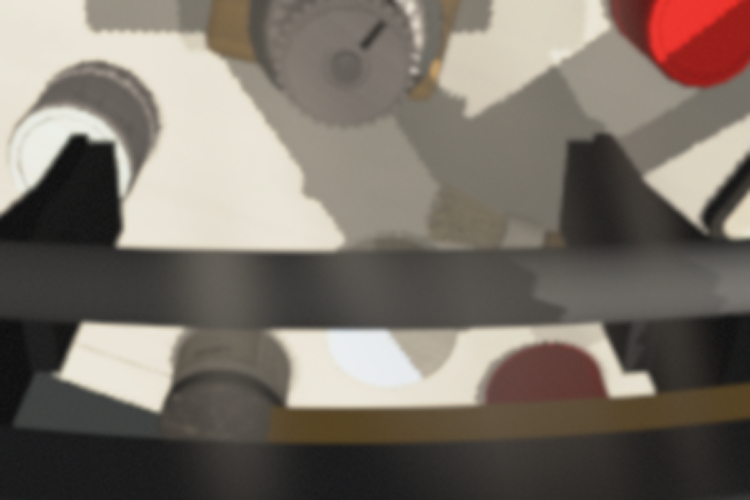

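In the wrist crop the dial hub is at (346,66), i.e. image (308.4,256.4), and the index line ends at about (384,22), i.e. (323.6,238.8). The cup is at the left.

Run:
```python
from h import *
w=cap('wrist')
h=wonz(w,308.4,256.4,.172);i=wonz(w,323.6,238.8,.172);print(h,i,np.degrees(np.arctan2(*(i-h)[1::-1])),np.linalg.norm(i-h))
# drum top edge left/right in crop: (268,60),(410,50) bottom (345,127)
print(wonz(w,170+75/2.5,230+155/2.5,.058))
```

```text
[ 0.3375323  -0.45374613  0.172     ] [ 0.32246732 -0.44855966  0.172     ] 161.00275330424483 0.015932773166878012
[ 0.45040115 -0.53423824  0.058     ]
```

Dial axis is (0.338,-0.454) and the TCP is on it. Descend and grip.

servo_tool --commands '[[[0, 0, 0, 30, 0, 0, 0], [0, 0, 0, 60, 0, 0, 0], [0, 0, 0, 85, 0, 0, 0], [0, 0, 0, 99, 0, 0, 0], [0, 0, 0, 99, 0, 0, 0]]]'

```text
time_s: 2.55
tcp_pos: [0.3363, -0.4561, 0.1578]
ee_rot: [[-0.939, -0.344, -0.003], [-0.344, 0.939, 0.002], [0.002, 0.003, -1.0]]
wrist_force: [-0.2, -0.4, -0.4]
gripper_width: 0.997
gripper_force: 0.0
```

servo_tool --commands '[[[0.3, 0, 0, 0, 0, 0, 0], [0.5, 0, 0, 0, 0, 0, 0], [0.7, 0, 0, 0, 0, 0, 0], [1, 0, 0, 0, 0, 0, 0], [1, 0, 0, 0, 0, 0, 0]]]'

```text
time_s: 3.05
tcp_pos: [0.338, -0.4559, 0.1601]
ee_rot: [[-0.938, -0.346, 0.001], [-0.346, 0.938, -0.001], [-0.0, -0.001, -1.0]]
wrist_force: [-0.4, -0.4, -0.6]
gripper_width: 0.632
gripper_force: 0.0
```

```bash
cat > st.py <<'E'
from h import *
s=r.sense();R=s['ee_rot'];print(round(s['time_s'],2),s['tcp_pos'].round(4),'yaw',np.degrees(np.arctan2(R[1,0],R[0,0])).round(2),'F',s['wrist_force'].round(1),'M',s['moment'].round(3),'w',round(s['gripper_width']*87,1),s['gripper_force'],'j',s['joints'].round(0))
E
python3 st.py
```

```text
3.05 [ 0.338  -0.4559  0.1601] yaw -159.78 F [-0.4 -0.4 -0.6] M [ 0.009 -0.023 -0.03 ] w 55.0 0.0 j [-37.  20. -14.   0. -56. -33.]
```

servo_tool --commands '[[[1, 0, 0, 0, 0, 0, 0], [1, 0, 0, 0, 0, 0, 0], [1, 0, 0, 0, 0, 0, 0], [1, 0, 0, 0, 0, 0, 0], [1, 0, 0, 0, 0, 0, 0]]]'

```text
time_s: 3.55
tcp_pos: [0.3369, -0.454, 0.1597]
ee_rot: [[-0.938, -0.345, -0.002], [-0.345, 0.938, 0.004], [0.001, 0.004, -1.0]]
wrist_force: [-0.9, 6.2, 5.7]
gripper_width: 0.451
gripper_force: 30.0
```

```bash
python3 st.py
```

```text
3.55 [ 0.3369 -0.454   0.1597] yaw -159.79 F [-0.9  6.2  5.7] M [ 1.735  0.362 -0.01 ] w 39.2 29.99770859722048 j [-37.  20. -14.  -0. -56. -33.]
```

servo_tool --commands '[[[1, 0, 0, 0, 0, 0, 0.1], [1, 0, 0, 0, 0, 0, 0.2], [1, 0, 0, 0, 0, 0, 0.3], [1, 0, 0, 0, 0, 0, 0.4], [1, 0, 0, 0, 0, 0, 0.5]]]'

```text
time_s: 4.05
tcp_pos: [0.3368, -0.4533, 0.1596]
ee_rot: [[-0.989, 0.151, -0.003], [0.151, 0.989, 0.005], [0.004, 0.004, -1.0]]
wrist_force: [-1.0, 9.5, 5.3]
gripper_width: 0.451
gripper_force: 30.0
```

```bash
python3 st.py
```

```text
4.05 [ 0.3368 -0.4533  0.1596] yaw 171.34 F [-1.   9.5  5.3] M [ 2.708  0.189 -0.06 ] w 39.3 29.998427624814212 j [-37.  20. -14.  -0. -56. -62.]
```

servo_tool --commands '[[[1, 0, 0, 0, 0, 0, 0.1], [1, 0, 0, 0, 0, 0, 0.2], [1, 0, 0, 0, 0, 0, 0.3], [1, 0, 0, 0, 0, 0, 0.4], [1, 0, 0, 0, 0, 0, 0.4]]]'

```text
time_s: 4.55
tcp_pos: [0.337, -0.4526, 0.1596]
ee_rot: [[-0.853, 0.522, -0.003], [0.522, 0.853, 0.006], [0.005, 0.004, -1.0]]
wrist_force: [0.6, 10.6, 5.8]
gripper_width: 0.455
gripper_force: 30.0
```

```bash
python3 st.py
```

```text
4.55 [ 0.337  -0.4526  0.1596] yaw 148.54 F [ 0.6 10.6  5.8] M [ 3.266e+00 -9.300e-02 -3.000e-03] w 39.6 30.011510979384184 j [-37.  20. -14.  -0. -56. -84.]
```

No stop at notch 3 (yaw is 6.7° past it with no torque). Go on to notch 4 + ~7° and relieve the side force.

servo_tool --commands '[[[1, 0.4, 0.6, 0, 0, 0, 0.05], [1, 0.8, 1.2, 0, 0, 0, 0.11], [1, 0.8, 1.3, 0, 0, 0, 0.18], [1, 0.8, 1.3, 0, 0, 0, 0.262], [1, 0.8, 1.3, 0, 0, 0, 0.262]]]'

```text
time_s: 5.05
tcp_pos: [0.3372, -0.4521, 0.1597]
ee_rot: [[-0.69, 0.724, -0.002], [0.724, 0.69, 0.004], [0.004, 0.001, -1.0]]
wrist_force: [0.5, 7.1, 4.2]
gripper_width: 0.457
gripper_force: 30.0
```

```bash
python3 st.py
```

```text
5.05 [ 0.3372 -0.4521  0.1597] yaw 133.62 F [0.5 7.1 4.2] M [ 2.257 -0.028  0.2  ] w 39.8 29.99755449593067 j [-37.  20. -14.  -0. -56. -99.]
```

servo_tool --commands '[[[1, 0, 0, 0, 0, 0, 0.017], [1, 0, 0, 0, 0, 0, 0.035], [1, 0, 0, 0, 0, 0, 0.035], [1, 0, 0, 0, 0, 0, 0.035], [1, 0, 0, 0, 0, 0, 0.035]]]'

```text
time_s: 5.55
tcp_pos: [0.3373, -0.452, 0.1597]
ee_rot: [[-0.665, 0.746, -0.002], [0.746, 0.665, 0.004], [0.004, 0.001, -1.0]]
wrist_force: [-0.3, 8.1, 5.4]
gripper_width: 0.451
gripper_force: 30.0
```

```bash
python3 st.py
```

```text
5.55 [ 0.3373 -0.452   0.1597] yaw 131.71 F [-0.3  8.1  5.4] M [2.305 0.045 0.323] w 39.3 29.995511267334223 j [ -37.   20.  -14.   -0.  -56. -101.]
```

servo_tool --commands '[[[1, 0, 0, 0, 0, 0, 0.013], [1, 0, 0, 0, 0, 0, 0.026], [1, 0, 0, 0, 0, 0, 0.026], [1, 0, 0, 0, 0, 0, 0.026], [1, 0, 0, 0, 0, 0, 0.026]]]'

```text
time_s: 6.05
tcp_pos: [0.3373, -0.452, 0.1596]
ee_rot: [[-0.646, 0.763, -0.002], [0.763, 0.646, 0.004], [0.005, 0.001, -1.0]]
wrist_force: [0.2, 7.6, 5.5]
gripper_width: 0.45
gripper_force: 30.0
```

```bash
python3 st.py
```

```text
6.05 [ 0.3373 -0.452   0.1596] yaw 130.25 F [0.2 7.6 5.5] M [2.278 0.108 0.321] w 39.1 29.994708616286516 j [ -37.   20.  -14.   -0.  -56. -103.]
```

Resistance grows without clicking (0.2, then 0.32 N m), so this is the firm stop with zero at notch 4. The last step hints at some pad slip, so I'll ease back, let go, check the index, and regrip for a clean reference.

servo_tool --commands '[[[1, 0, 0, 0, 0, 0, -0.04], [1, 0, 0, 0, 0, 0, -0.08], [1, 0, 0, 0, 0, 0, -0.122], [1, 0, 0, 0, 0, 0, -0.122], [1, 0, 0, 0, 0, 0, -0.122]]]'

```text
time_s: 6.55
tcp_pos: [0.3372, -0.4521, 0.1596]
ee_rot: [[-0.733, 0.68, -0.002], [0.68, 0.733, 0.004], [0.004, 0.002, -1.0]]
wrist_force: [0.0, 7.2, 5.4]
gripper_width: 0.452
gripper_force: 30.0
```

```bash
python3 st.py
```

```text
6.55 [ 0.3372 -0.4521  0.1596] yaw 137.16 F [0.  7.2 5.4] M [ 2.257 -0.059  0.031] w 39.3 30.001306431367993 j [-37.  20. -14.  -0. -56. -96.]
```

servo_tool --commands '[[[0.3, 0, 0, 0, 0, 0, 0], [0.2, 0, 0, 0, 0, 0, 0], [0.1, 0, 0, 0, 0, 0, 0], [0.1, 0, 0, 0, 0, 0, 0], [0.1, 0, 0, 0, 0, 0, 0]]]'

```text
time_s: 7.05
tcp_pos: [0.3378, -0.4545, 0.1595]
ee_rot: [[-0.733, 0.68, -0.0], [0.68, 0.733, -0.0], [-0.0, -0.0, -1.0]]
wrist_force: [-0.1, 0.3, 0.2]
gripper_width: 0.823
gripper_force: 0.0
```

servo_tool --commands '[[[0, 0, 0, -20, 0, 0, 0], [0, 0, 0, -50, 0, 0, 0], [0, 0, 0, -90, 0, 0, 0], [0, 0, 0, -100, 0, 0, 0], [0, 0, 0, -100, 0, 0, 0]]]'

```text
time_s: 7.55
tcp_pos: [0.3385, -0.455, 0.2617]
ee_rot: [[-0.733, 0.68, 0.004], [0.68, 0.733, -0.003], [-0.005, 0.0, -1.0]]
wrist_force: [-0.9, 1.2, -0.8]
gripper_width: 0.998
gripper_force: 0.0
```

```bash
python3 st.py;python3 - <<'E'
from h import *
w=cap('wrist');im=w['pixels'][:,:,::-1]
cv2.imwrite('pics/w5.png',cv2.resize(im[200:300,230:390],(800,500),interpolation=cv2.INTER_CUBIC))
E
```

```text
7.55 [ 0.3385 -0.455   0.2617] yaw 137.12 F [-0.9  1.2 -0.8] M [-0.05   0.004 -0.029] w 86.8 0.0 j [-37.  15.  -5.   0. -69. -96.]
```

View pics/w5.png

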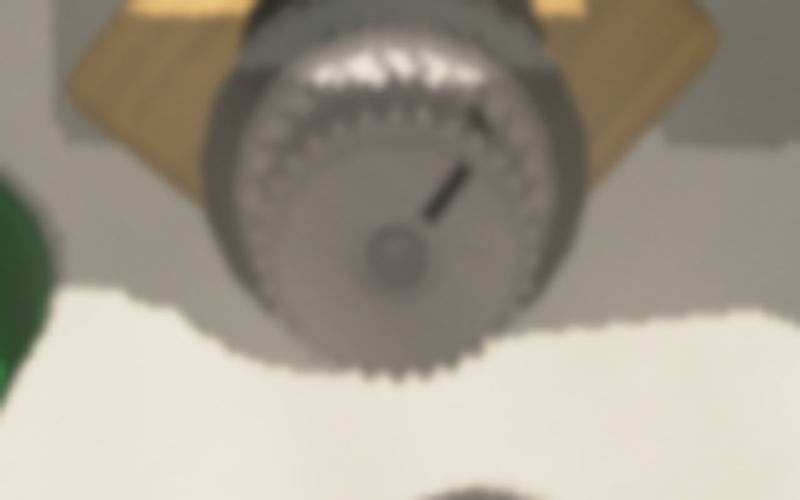

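The dial hub in the crop is at (397,256), i.e. image (309.4,251.2). The index line ends at (466,167), i.e. (323.2,233.4).

```bash
python3 - <<'E'
from h import *
w=cap('wrist')
h=wonz(w,309.4,251.2,.172);i=wonz(w,323.2,233.4,.172);print(h,i,np.degrees(np.arctan2(*(i-h)[1::-1])),np.linalg.norm(i-h))
for _ in range(3):
  s=r.sense();print(s['tcp_pos'],s['joints'].round(2),s['joint_velocities'].round(1))
  cap('top')
E
python3 st.py
```

```text
[ 0.33621212 -0.44975382  0.172     ] [ 0.3333778  -0.43469927  0.172     ] 100.66227188439318 0.015319039162629527
[ 0.33737965 -0.453727    0.25833166] [-3.698e+01  1.533e+01 -5.710e+00 -5.000e-02 -6.906e+01 -9.590e+01] [ 0.1  1.  -1.   0.1 -0.1  0. ]
[ 0.33720169 -0.45359747  0.25774138] [-3.697e+01  1.537e+01 -5.750e+00 -5.000e-02 -6.906e+01 -9.590e+01] [ 0.   0.6 -0.2  0.2 -0.1 -0. ]
[ 0.33714806 -0.45366129  0.25760491] [-3.697e+01  1.539e+01 -5.750e+00 -3.000e-02 -6.907e+01 -9.590e+01] [ 0.1  0.2  0.1  0.3 -0.1 -0.1]
7.8 [ 0.3373 -0.4538  0.2577] yaw 137.12 F [ 0.2  0.2 -0.2] M [-0.074 -0.071 -0.024] w 87.1 0.0 j [-37.  15.  -6.  -0. -69. -96.]
```

Index yaw is 100.7°, against 161.3° at the start: exactly 4 notches, so zero is confirmed. Regrip, with the 2 mm y correction.

servo_tool --commands '[[[0, 1.4, 1.5, 30, 0, 0, 0], [0, 1.4, 1.5, 60, 0, 0, 0], [0, 1.4, 1.5, 85, 0, 0, 0], [0.4, 1.4, 1.5, 98, 0, 0, 0], [0.4, 1.4, 1.5, 98, 0, 0, 0]]]'

```text
time_s: 8.3
tcp_pos: [0.3367, -0.4513, 0.159]
ee_rot: [[-0.733, 0.68, -0.004], [0.68, 0.733, 0.004], [0.006, -0.0, -1.0]]
wrist_force: [1.1, -0.6, -0.2]
gripper_width: 0.89
gripper_force: 0.0
```

servo_tool --commands '[[[0.6, 0, 0, 0, 0, 0, 0], [0.8, 0, 0, 0, 0, 0, 0], [1, 0, 0, 0, 0, 0, 0], [1, 0, 0, 0, 0, 0, 0], [1, 0, 0, 0, 0, 0, 0]]]'

```text
time_s: 8.8
tcp_pos: [0.3381, -0.4523, 0.1621]
ee_rot: [[-0.733, 0.68, 0.001], [0.68, 0.733, -0.001], [-0.001, 0.0, -1.0]]
wrist_force: [1.0, 3.3, 2.3]
gripper_width: 0.448
gripper_force: 30.1
```

servo_tool --commands '[[[1, 0, 0, 0, 0, 0, 0], [1, 0, 0, 0, 0, 0, 0], [1, 0, 0, 0, 0, 0, 0], [1, 0, 0, 0, 0, 0, 0], [1, 0, 0, 0, 0, 0, 0]]]'

```text
time_s: 9.3
tcp_pos: [0.3381, -0.4524, 0.1621]
ee_rot: [[-0.733, 0.68, 0.001], [0.68, 0.733, -0.001], [-0.001, 0.0, -1.0]]
wrist_force: [-0.2, 2.6, 5.9]
gripper_width: 0.449
gripper_force: 30.0
```

```bash
python3 st.py
```

```text
9.3 [ 0.3381 -0.4524  0.1621] yaw 137.15 F [-0.2  2.6  5.9] M [ 0.617 -0.263 -0.01 ] w 39.0 30.00266969203949 j [-37.  20. -14.   0. -56. -96.]
```

Good grip with low side force. Now 120° counter-clockwise (2.094 rad) in four calls.

servo_tool --commands '[[[1, 0, 0, 0, 0, 0, -0.105], [1, 0, 0, 0, 0, 0, -0.21], [1, 0, 0, 0, 0, 0, -0.315], [1, 0, 0, 0, 0, 0, -0.42], [1, 0, 0, 0, 0, 0, -0.5236]]]'

```text
time_s: 9.8
tcp_pos: [0.338, -0.4526, 0.1621]
ee_rot: [[-0.976, 0.218, 0.0], [0.218, 0.976, -0.001], [-0.001, -0.001, -1.0]]
wrist_force: [0.5, 1.8, 4.8]
gripper_width: 0.452
gripper_force: 30.0
```

servo_tool --commands '[[[1, 0, 0, 0, 0, 0, -0.105], [1, 0, 0, 0, 0, 0, -0.21], [1, 0, 0, 0, 0, 0, -0.315], [1, 0, 0, 0, 0, 0, -0.42], [1, 0, 0, 0, 0, 0, -0.5236]]]'

```text
time_s: 10.3
tcp_pos: [0.338, -0.4529, 0.1621]
ee_rot: [[-0.954, -0.299, 0.001], [-0.299, 0.954, -0.002], [-0.0, -0.002, -1.0]]
wrist_force: [-0.2, 0.4, 4.7]
gripper_width: 0.455
gripper_force: 30.0
```

servo_tool --commands '[[[1, 0, 0, 0, 0, 0, -0.105], [1, 0, 0, 0, 0, 0, -0.21], [1, 0, 0, 0, 0, 0, -0.315], [1, 0, 0, 0, 0, 0, -0.42], [1, 0, 0, 0, 0, 0, -0.5236]]]'

```text
time_s: 10.8
tcp_pos: [0.3381, -0.4532, 0.1621]
ee_rot: [[-0.677, -0.736, 0.001], [-0.736, 0.677, -0.002], [0.001, -0.002, -1.0]]
wrist_force: [0.7, 0.1, 4.4]
gripper_width: 0.454
gripper_force: 30.0
```

servo_tool --commands '[[[1, 0, 0, 0, 0, 0, -0.13], [1, 0, 0, 0, 0, 0, -0.26], [1, 0, 0, 0, 0, 0, -0.4], [1, 0, 0, 0, 0, 0, -0.5236], [1, 0, 0, 0, 0, 0, -0.5236]]]'

```text
time_s: 11.3
tcp_pos: [0.3385, -0.4533, 0.1621]
ee_rot: [[-0.223, -0.975, 0.002], [-0.975, 0.223, -0.002], [0.002, -0.002, -1.0]]
wrist_force: [1.0, -2.2, 3.4]
gripper_width: 0.454
gripper_force: 30.0
```

```bash
python3 st.py
```

```text
11.3 [ 0.3385 -0.4533  0.1621] yaw -102.86 F [ 1.  -2.2  3.4] M [-0.354 -0.253  0.015] w 39.5 29.99929904937744 j [-37.  20. -14.   0. -56.  24.]
```

servo_tool --commands '[[[0.3, 0, 0, 0, 0, 0, 0], [0.2, 0, 0, 0, 0, 0, 0], [0.1, 0, 0, 0, 0, 0, 0], [0, 0, 0, 0, 0, 0, 0], [0, 0, 0, 0, 0, 0, 0]]]'

```text
time_s: 11.8
tcp_pos: [0.3376, -0.452, 0.1612]
ee_rot: [[-0.223, -0.975, -0.001], [-0.975, 0.223, 0.001], [-0.001, 0.001, -1.0]]
wrist_force: [0.9, -0.5, 0.2]
gripper_width: 0.823
gripper_force: 0.0
```

servo_tool --commands '[[[0, 0, 0, -20, 0, 0, 0], [0, 0, 0, -50, 0, 0, 0], [0, 0, 0, -90, 0, 0, 0], [0, 0, 0, -100, 0, 0, 0], [0, 0, 0, -100, 0, 0, 0]]]'

```text
time_s: 12.3
tcp_pos: [0.3385, -0.4528, 0.2636]
ee_rot: [[-0.223, -0.975, 0.004], [-0.975, 0.223, -0.003], [0.002, -0.004, -1.0]]
wrist_force: [-0.7, 0.1, 0.1]
gripper_width: 1.0
gripper_force: 0.0
```

```bash
python3 st.py;python3 - <<'E'
from h import *
cap('top');w=cap('wrist');im=w['pixels'][:,:,::-1]
cv2.imwrite('pics/w6.png',np.vstack([cv2.resize(im[200:300,230:390],(480,300),interpolation=cv2.INTER_CUBIC),cv2.resize(im,(480,360))[60:]]))
E
python3 st.py
```

```text
12.3 [ 0.3385 -0.4528  0.2636] yaw -102.88 F [-0.7  0.1  0.1] M [0.016 0.098 0.002] w 87.0 0.0 j [-37.  15.  -6.   0. -69.  24.]
12.4 [ 0.3373 -0.4515  0.2603] yaw -102.9 F [-0.2  0.3 -0.9] M [ 0.045  0.133 -0.012] w 86.9 0.0 j [-37.  15.  -6.  -0. -69.  24.]
```

View pics/w6.png

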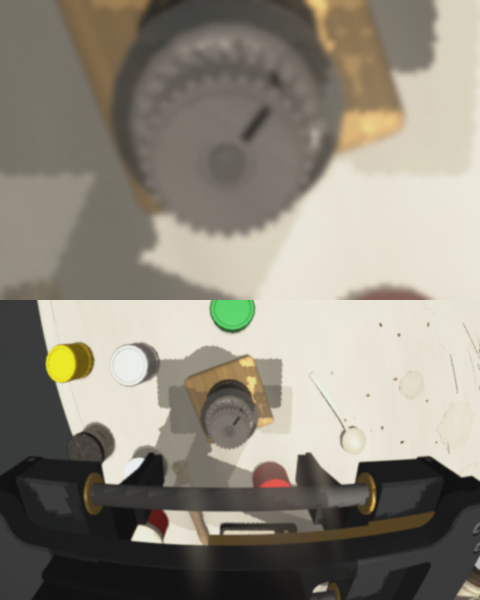

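The top crop shows the hub at (227,162), i.e. (305.7,254), and the index end at (270,107), i.e. (320,235.7). The cup's bright top is at about (180,163) in the full image. The yellow, green and tin bystanders are undisturbed.

```bash
python3 - <<'E'
from h import *
w=cap('wrist')
h=wonz(w,305.7,254,.172);i=wonz(w,320,235.7,.172);print(h,i,np.degrees(np.arctan2(*(i-h)[1::-1])),np.linalg.norm(i-h))
g=cv2.cvtColor(w['pixels'],cv2.COLOR_RGB2GRAY)[120:210,130:230]
# top disc edge by Hough circle
c=cv2.HoughCircles(cv2.GaussianBlur(g,(3,3),0),cv2.HOUGH_GRADIENT,1,50,param1=80,param2=12,minRadius=18,maxRadius=35);print(c)
if c is not None:
  for x,y,_ in c[0][:2]: print(wonz(w,130+x,120+y,.058))
print(wonz(w,180,163,.058))
E
python3 st.py
```

```text
[ 0.33670961 -0.45236784  0.172     ] [ 0.32459581 -0.4626839   0.172     ] -139.5824446093244 0.015911172767969963
[[[52.5 43.5 28.8]]]
[ 0.44158035 -0.53344834  0.058     ]
[ 0.44398005 -0.53463609  0.058     ]
12.45 [ 0.3372 -0.4514  0.2597] yaw -102.89 F [-0.3  0.2  1.2] M [ 0.035  0.047 -0.031] w 86.8 0.0 j [-37.  15.  -6.  -0. -69.  24.]
```

Dial index yaw is −139.6°, which is zero + 119.8°, so the dial is on the eighth notch. Now the cup, closing along world y, where there is most room.

servo_tool --commands '[[[0, 8, -20, 0, 0, 0, 0.14], [0, 20, -50, 0, 0, 0, 0.28], [0, 32, -80, 0, 0, 0, 0.42], [0, 44, -110, 0, 0, 0, 0.56], [0, 54, -134, 0, 0, 0, 0.7]]]'

```text
time_s: 12.95
tcp_pos: [0.4572, -0.535, 0.2585]
ee_rot: [[-0.802, -0.598, -0.003], [-0.598, 0.802, 0.003], [0.001, 0.004, -1.0]]
wrist_force: [-0.4, 0.1, 0.7]
gripper_width: 0.999
gripper_force: 0.0
```

servo_tool --commands '[[[0, 0, 0, 10, 0, 0, 0.14], [0, 0, 0, 30, 0, 0, 0.28], [0, 0, 0, 50, 0, 0, 0.42], [0, 0, 0, 70, 0, 0, 0.56], [0, 0, 0, 80, 0, 0, 0.646]]]'

```text
time_s: 13.45
tcp_pos: [0.455, -0.5333, 0.1765]
ee_rot: [[-1.0, 0.005, -0.006], [0.005, 1.0, 0.006], [0.006, 0.006, -1.0]]
wrist_force: [0.3, 0.2, 0.3]
gripper_width: 0.998
gripper_force: 0.0
```

```bash
python3 st.py;python3 - <<'E'
from h import *
cap('top');cap('top');w=cap('wrist');im=w['pixels'][:,:,::-1]
cv2.imwrite('pics/w7.png',im)
E
python3 st.py
```

```text
13.45 [ 0.455  -0.5333  0.1765] yaw 179.72 F [0.3 0.2 0.3] M [-0.034 -0.005 -0.062] w 86.8 0.0 j [-36.  32.   8.  -0. -67. -54.]
13.6 [ 0.4556 -0.5341  0.1788] yaw -179.89 F [ 0.1 -0.1 -0.2] M [-0.056 -0.032  0.   ] w 86.6 0.0 j [-36.  32.   9.  -0. -67. -54.]
```

View pics/w7.png

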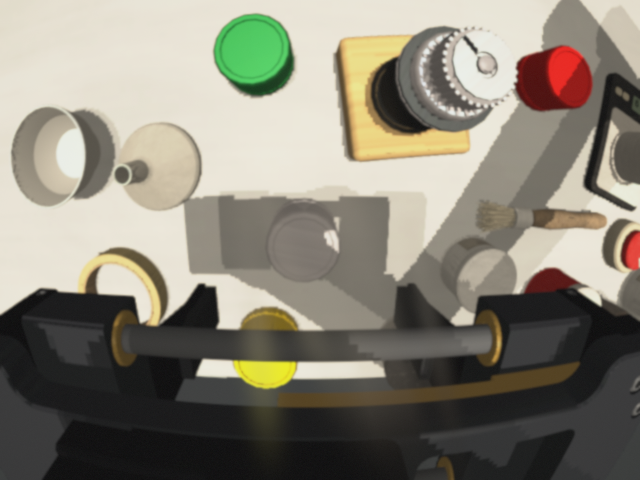

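The cup is centred between the fingers, its top disc around (304,242), lying in the gripper's shadow.

```bash
python3 - <<'E'
from h import *
w=cap('wrist');print(wonz(w,304,243,.058),wonz(w,268,240,.058),wonz(w,340,240,.058),wonz(w,304,281,.058))
E
python3 st.py
```

```text
[ 0.45489496 -0.53493303  0.058     ] [ 0.45253501 -0.56227421  0.058     ] [ 0.45250591 -0.50760354  0.058     ] [ 0.48588357 -0.53494104  0.058     ]
13.65 [ 0.4561 -0.5346  0.1803] yaw -179.88 F [-1.  -0.7  0.4] M [-0.006 -0.021 -0.005] w 87.3 0.0 j [-36.  32.   9.   0. -67. -54.]
```

servo_tool --commands '[[[0, 0, 0, 40, 0, 0, 0], [0, 0, 0, 80, 0, 0, 0], [0, 0, 0, 115, 0, 0, 0], [0, 0, 0, 135, 0, 0, 0], [0.1, 0, 0, 139, 0, 0, 0]]]'

```text
time_s: 14.15
tcp_pos: [0.4552, -0.5337, 0.0397]
ee_rot: [[-1.0, -0.001, -0.004], [-0.001, 1.0, 0.003], [0.004, 0.003, -1.0]]
wrist_force: [-0.3, -0.2, -0.3]
gripper_width: 0.965
gripper_force: 0.0
```

servo_tool --commands '[[[0.3, 0, 0, 0, 0, 0, 0], [0.5, 0, 0, 0, 0, 0, 0], [0.7, 0, 0, 0, 0, 0, 0], [0.7, 0, 0, 0, 0, 0, 0], [0.7, 0, 0, 0, 0, 0, 0]]]'

```text
time_s: 14.65
tcp_pos: [0.4573, -0.5355, 0.0447]
ee_rot: [[-1.0, -0.001, 0.003], [-0.001, 1.0, -0.002], [-0.003, -0.002, -1.0]]
wrist_force: [0.6, 0.3, 6.6]
gripper_width: 0.694
gripper_force: 30.0
```

servo_tool --commands '[[[1, 0, 0, 0, 0, 0, 0], [1, 0, 0, 0, 0, 0, 0], [1, 0, 0, 0, 0, 0, 0], [1, 0, 0, 0, 0, 0, 0], [1, 0, 0, 0, 0, 0, 0]]]'

```text
time_s: 15.15
tcp_pos: [0.4574, -0.5354, 0.0447]
ee_rot: [[-1.0, -0.001, 0.002], [-0.001, 1.0, -0.002], [-0.002, -0.002, -1.0]]
wrist_force: [0.6, 1.3, 6.1]
gripper_width: 0.696
gripper_force: 30.0
```

```bash
python3 st.py
```

```text
15.15 [ 0.4574 -0.5354  0.0447] yaw -179.95 F [0.6 1.3 6.1] M [ 0.374 -0.011 -0.094] w 60.5 30.004538102075458 j [-36.  39.   0.   0. -52. -54.]
```

Cup gripped at 60 mm. Lift it and check how it sits in the hand.

servo_tool --commands '[[[1, 0, 0, -30, 0, 0, 0], [1, 0, 0, -75, 0, 0, 0], [1, 0, 0, -125, 0, 0, 0], [1, 0, 0, -170, 0, 0, 0], [1, 0, 0, -205, 0, 0, 0]]]'

```text
time_s: 15.65
tcp_pos: [0.4565, -0.535, 0.2509]
ee_rot: [[-1.0, -0.0, 0.002], [-0.0, 1.0, -0.002], [-0.002, -0.002, -1.0]]
wrist_force: [0.7, -0.1, -1.9]
gripper_width: 0.693
gripper_force: 30.0
```

servo_tool --commands '[[[1, 0, 0, 0, 0, 0, 0], [1, 0, 0, 0, 0, 0, 0], [1, 0, 0, 0, 0, 0, 0], [1, 0, 0, 0, 0, 0, 0], [1, 0, 0, 0, 0, 0, 0]]]'

```text
time_s: 16.15
tcp_pos: [0.4561, -0.5345, 0.2458]
ee_rot: [[-1.0, -0.0, -0.002], [-0.0, 1.0, 0.002], [0.002, 0.002, -1.0]]
wrist_force: [-0.1, 0.3, -0.1]
gripper_width: 0.699
gripper_force: 30.0
```

```bash
python3 st.py;python3 - <<'E'
from h import *
w=cap('wrist');im=w['pixels'][:,:,::-1]
cv2.imwrite('pics/w8.png',cv2.resize(im[180:400,130:450],(800,550)))
s=r.sense();p=s['tcp_pos']
def wproj(X):
    K=np.array(w['camera_matrix']);q=np.array(w['R'])@X+np.array(w['t']);th=np.arctan2(np.hypot(*q[:2]),q[2]);d=q[:2]/np.hypot(*q[:2])*th
    return d*K[0,0]+K[:2,2]
for dx in(-29.5,0,29.5): print(dx,wproj(p+[dx/1e3,0,.0133]), wproj(p+[0,dx/1e3,.0133]))
E
```

```text
16.15 [ 0.4561 -0.5345  0.2458] yaw -179.99 F [-0.1  0.3 -0.1] M [-0.052  0.004  0.074] w 60.8 29.999455427750945 j [-36.  29.  14.  -0. -75. -54.]
-29.5 [305.02711222 266.91396138] [235.66176248 331.8708783 ]
0 [305.12170974 332.82405827] [305.12170974 332.82405827]
29.5 [305.21905169 387.6680537 ] [374.60483794 331.75754106]
```

View pics/w8.png

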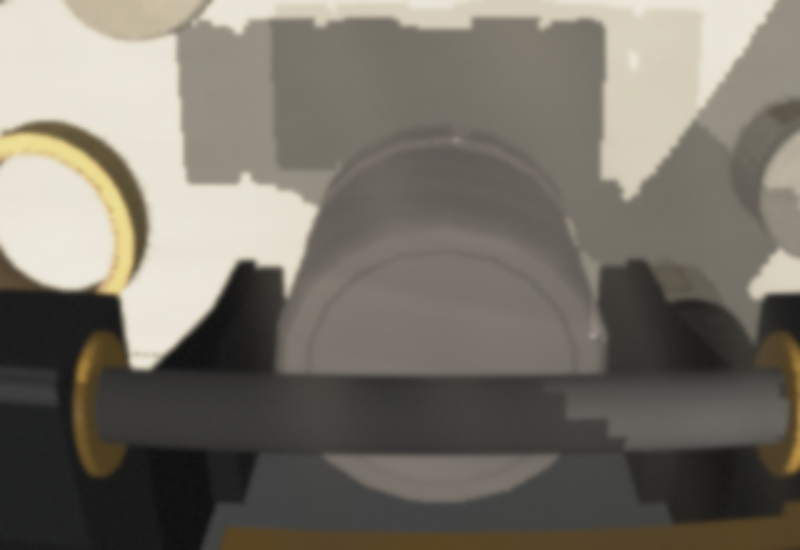

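In the hand view the cup's top disc spans v≈271–381, so it sits upright, centred in y and about 1 mm toward −x of the TCP. Carry it above the dial with TCP target (0.339,-0.4525).

servo_tool --commands '[[[1, 25, 17, 0, 0, 0, 0], [1, 55, 39, 0, 0, 0, 0], [1, 85, 60, 0, 0, 0, 0], [1, 108, 76, 0, 0, 0, 0], [1, 117, 82, 0, 0, 0, 0]]]'

```text
time_s: 16.7
tcp_pos: [0.3374, -0.4514, 0.2479]
ee_rot: [[-1.0, 0.0, -0.0], [0.0, 1.0, 0.001], [0.0, 0.001, -1.0]]
wrist_force: [0.4, -0.1, -0.3]
gripper_width: 0.695
gripper_force: 30.0
```

servo_tool --commands '[[[1, 0, 0, 0, 0, 0, 0], [1, 0, 0, 0, 0, 0, 0], [1, 0, 0, 0, 0, 0, 0], [1, 0, 0, 0, 0, 0, 0], [1, 0, 0, 0, 0, 0, 0]]]'

```text
time_s: 17.2
tcp_pos: [0.3399, -0.4531, 0.247]
ee_rot: [[-1.0, -0.0, -0.001], [-0.0, 1.0, 0.0], [0.001, 0.0, -1.0]]
wrist_force: [0.1, -0.3, -0.9]
gripper_width: 0.689
gripper_force: 30.0
```

```bash
python3 st.py
```

```text
17.2 [ 0.3399 -0.4531  0.247 ] yaw -179.98 F [ 0.1 -0.3 -0.9] M [-0.034 -0.038  0.039] w 60.0 29.999516420066357 j [-37.  16.  -7.   0. -68. -53.]
```

servo_tool --commands '[[[1, 0, 0, 15, 0, 0, 0], [1, 0, 0, 30, 0, 0, 0], [1, 0, 0, 42, 0, 0, 0], [1, 0, 0, 50, 0, 0, 0], [1, 0, 0, 50, 0, 0, 0]]]'

```text
time_s: 17.7
tcp_pos: [0.339, -0.4524, 0.1962]
ee_rot: [[-1.0, -0.0, -0.002], [-0.0, 1.0, 0.002], [0.002, 0.002, -1.0]]
wrist_force: [-0.9, 0.2, -2.1]
gripper_width: 0.693
gripper_force: 30.0
```

servo_tool --commands '[[[1, 0, 0, 0, 0, 0, 0], [1, 0, 0, 0, 0, 0, 0], [1, 0, 0, 2, 0, 0, 0], [1, 0, 0, 4, 0, 0, 0], [1, 0, 0, 5, 0, 0, 0]]]'

```text
time_s: 18.2
tcp_pos: [0.3394, -0.4527, 0.1925]
ee_rot: [[-1.0, -0.0, 0.0], [-0.0, 1.0, 0.0], [-0.0, 0.0, -1.0]]
wrist_force: [-0.8, 0.7, -1.7]
gripper_width: 0.696
gripper_force: 30.0
```

servo_tool --commands '[[[1, 0, 0, 1, 0, 0, 0], [1, 0, 0, 2, 0, 0, 0], [1, 0, 0, 3, 0, 0, 0], [1, 0, 0, 4, 0, 0, 0], [1, 0, 0, 5, 0, 0, 0]]]'

```text
time_s: 18.7
tcp_pos: [0.3394, -0.4528, 0.1875]
ee_rot: [[-1.0, -0.0, 0.0], [-0.0, 1.0, -0.0], [-0.0, -0.0, -1.0]]
wrist_force: [0.3, 0.1, -1.5]
gripper_width: 0.693
gripper_force: 30.0
```

```bash
python3 st.py
```

```text
18.7 [ 0.3394 -0.4528  0.1875] yaw -179.99 F [ 0.3  0.1 -1.5] M [-0.019  0.016 -0.026] w 60.3 29.99950706027448 j [-37.  18. -12.   0. -60. -53.]
```

Nothing touched so far. Continue down in small steps.

servo_tool --commands '[[[1, 0, 0, 1, 0, 0, 0], [1, 0, 0, 2, 0, 0, 0], [1, 0, 0, 3, 0, 0, 0], [1, 0, 0, 4, 0, 0, 0], [1, 0, 0, 4, 0, 0, 0]]]'

```text
time_s: 19.2
tcp_pos: [0.3393, -0.4527, 0.1834]
ee_rot: [[-1.0, -0.0, -0.0], [-0.0, 1.0, 0.0], [0.0, 0.0, -1.0]]
wrist_force: [-0.3, -0.0, -1.4]
gripper_width: 0.693
gripper_force: 30.0
```

servo_tool --commands '[[[1, 0, 0, 1, 0, 0, 0], [1, 0, 0, 2, 0, 0, 0], [1, 0, 0, 3, 0, 0, 0], [1, 0, 0, 4, 0, 0, 0], [1, 0, 0, 4, 0, 0, 0]]]'

```text
time_s: 19.7
tcp_pos: [0.3393, -0.4527, 0.1793]
ee_rot: [[-1.0, -0.0, -0.0], [-0.0, 1.0, 0.0], [0.0, 0.0, -1.0]]
wrist_force: [0.2, -0.5, -0.6]
gripper_width: 0.695
gripper_force: 30.0
```

```bash
python3 st.py
```

```text
19.7 [ 0.3393 -0.4527  0.1793] yaw -179.99 F [ 0.2 -0.5 -0.6] M [-0.037 -0.061 -0.013] w 60.5 29.999374514445662 j [-37.  19. -13.  -0. -59. -53.]
```

servo_tool --commands '[[[1, 0, 0, 1, 0, 0, 0], [1, 0, 0, 2, 0, 0, 0], [1, 0, 0, 3, 0, 0, 0], [1, 0, 0, 4, 0, 0, 0], [1, 0, 0, 4, 0, 0, 0]]]'

```text
time_s: 20.2
tcp_pos: [0.3393, -0.4527, 0.1753]
ee_rot: [[-1.0, -0.0, -0.0], [-0.0, 1.0, 0.0], [0.0, 0.0, -1.0]]
wrist_force: [-0.6, 0.7, -1.3]
gripper_width: 0.692
gripper_force: 30.0
```

```bash
python3 st.py
```

```text
20.2 [ 0.3393 -0.4527  0.1753] yaw -179.99 F [-0.6  0.7 -1.3] M [ 0.048 -0.    -0.068] w 60.2 29.99958255328238 j [-37.  19. -13.  -0. -58. -53.]
```

servo_tool --commands '[[[1, 0, 0, 0.5, 0, 0, 0], [1, 0, 0, 1, 0, 0, 0], [1, 0, 0, 1.5, 0, 0, 0], [1, 0, 0, 2, 0, 0, 0], [1, 0, 0, 2, 0, 0, 0]]]'

```text
time_s: 20.7
tcp_pos: [0.3394, -0.4528, 0.1746]
ee_rot: [[-1.0, -0.0, 0.0], [-0.0, 1.0, -0.001], [-0.0, -0.001, -1.0]]
wrist_force: [-1.5, 2.5, 5.1]
gripper_width: 0.694
gripper_force: 30.0
```

```bash
python3 st.py
```

```text
20.7 [ 0.3394 -0.4528  0.1746] yaw -179.97 F [-1.5  2.5  5.1] M [ 0.682  0.363 -0.018] w 60.4 30.001914678141475 j [-37.  19. -13.   0. -58. -53.]
```

Contact came at TCP 0.1746, exactly the grasp height above the shoulder (0.130 + 0.0447), so the cup is home. Release and retreat.

servo_tool --commands '[[[0.3, 0, 0, 0, 0, 0, 0], [0.2, 0, 0, 0, 0, 0, 0], [0.1, 0, 0, 0, 0, 0, 0], [0, 0, 0, 0, 0, 0, 0], [0, 0, 0, 0, 0, 0, 0]]]'

```text
time_s: 21.2
tcp_pos: [0.3394, -0.4528, 0.1732]
ee_rot: [[-1.0, -0.0, -0.0], [-0.0, 1.0, 0.0], [0.0, 0.0, -1.0]]
wrist_force: [-0.5, 0.8, 0.4]
gripper_width: 0.958
gripper_force: 0.0
```

servo_tool --commands '[[[0, 0, 0, -15, 0, 0, 0], [0, 0, 0, -40, 0, 0, 0], [0, 0, 0, -75, 0, 0, 0], [0, 0, 0, -110, 0, 0, 0], [0, 0, 0, -130, 0, 0, 0]]]'

```text
time_s: 21.7
tcp_pos: [0.34, -0.4536, 0.3067]
ee_rot: [[-1.0, -0.0, 0.003], [-0.0, 1.0, -0.004], [-0.003, -0.004, -1.0]]
wrist_force: [0.5, 0.4, -0.2]
gripper_width: 0.997
gripper_force: 0.0
```

servo_tool --commands '[[[0, 20, -30, 0, 0, 0, 0], [0, 30, -60, 0, 0, 0, 0], [0, 40, -100, 0, 0, 0, 0], [0, 40, -140, 0, 0, 0, 0], [0, 40, -170, 0, 0, 0, 0]]]'

```text
time_s: 22.2
tcp_pos: [0.2988, -0.6248, 0.3028]
ee_rot: [[-1.0, 0.001, -0.0], [0.001, 1.0, 0.0], [0.0, 0.0, -1.0]]
wrist_force: [-0.4, 0.4, -0.6]
gripper_width: 1.001
gripper_force: 0.0
```

```bash
python3 st.py
python3 - <<'E'
from h import *
a=cap('scene');b=cap('top')
A=cv2.resize(a['pixels'][160:360,200:400,::-1],(400,400),interpolation=cv2.INTER_CUBIC);B=cv2.resize(b['pixels'][240:340,270:370,::-1],(400,400),interpolation=cv2.INTER_CUBIC)
cv2.imwrite('pics/f.png',np.hstack([A,B]))
for n,c in(('scene',a),('top',b)):
  for z in(.188,.13):print(n,z,[proj(c,np.array([.338+.0015+dx,-.4525-.002+dy,z])).round(1).tolist() for dx,dy in((0,0),(.0295,0),(-.0295,0),(0,.0295),(0,-.0295))])
E
```

```text
22.2 [ 0.2988 -0.6248  0.3028] yaw 179.94 F [-0.4  0.4 -0.6] M [-0.006 -0.057  0.001] w 87.1 0.0 j [-51.  27.  18.   0. -81. -39.]
scene 0.188 [[278.7, 226.9], [295.5, 221.5], [261.4, 232.6], [270.3, 217.2], [287.5, 237.2]]
scene 0.13 [[279.8, 255.6], [295.9, 249.9], [263.2, 261.4], [271.8, 245.5], [288.3, 266.1]]
top 0.188 [[323.3, 289.1], [323.1, 272.2], [323.5, 306.1], [306.3, 289.2], [340.2, 289.0]]
top 0.13 [[322.1, 291.6], [322.0, 275.6], [322.3, 307.7], [306.0, 291.7], [338.2, 291.5]]
```

View pics/f.png

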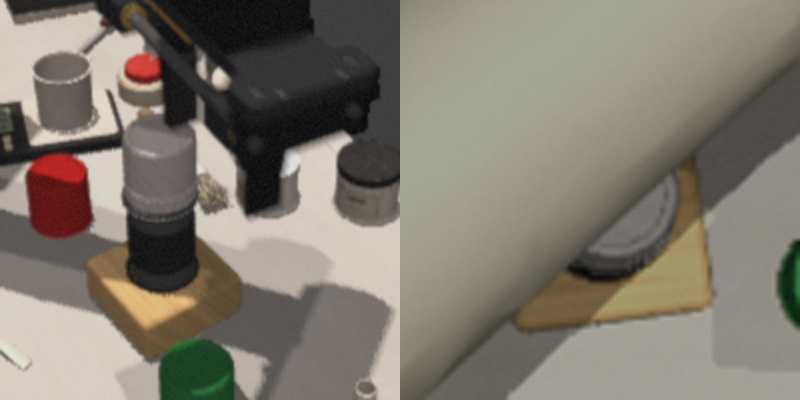

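The cup sits upright on the shoulder. Its top centre is at about scene pixel (280,226), and (279,227) is predicted for home height. The gripper is clear, so I'm handing in.

```bash
python3 -c "
from station import r
print(r.finish_job())"
```

```text
the job is handed in; nothing more can be done
None
```

The job is handed in at about 22 s of the 64 s allowed: zero was felt 4 notches clockwise of the start, the dial was left on the eighth click back (camera reads +119.8°), and the cup is fully home on the shoulder, with no sign that any bystander moved.

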